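# Insulation test of anodised heat sinks in a three-bay test nest

## Task

Load every heat sink that lies on the grey mat into the test nest, one to a bay: push each in lengthwise between its white guides, under the hood, until it is fully home against the contact face at the back. With all of them home, start the test by pressing the green key just until it clicks, without bottoming it, and leave the red key alone. Let the key up and leave the heat sinks home for four seconds while the test runs. Then pull the heat sinks out again and lay them flat, fins up, side by side in the blue tray, without disturbing the other things on the bench.

Things in the scene. Friction and masses are not known exactly. Their poses are not given: they have to be found in the camera images.
- nest: the test nest, fixed: aluminium plate 195 (x) x 310 (y) x 8 mm from x = -100 to +95 mm; origin at the bench surface, x is the pushing direction, away from the robot (turned at most a few degrees). Three bays side by side, 100 mm apart, between white guides (tops 24 mm above the bench), open to -x; a black hood covers their inner ends. Contact (stop) faces at x = +60 mm
- bay_mouth (a point): middle of the middle bay's mouth, on the plate (8 mm above the bench), 30 mm in front of (-x of) the home point; axes as the nest's. Every bay is 80 mm wide here and narrows to 53 mm at 35 mm farther in (+x), then stays so. The rounded noses of the guides between bays reach 10 mm farther out (-x)
- hood_front (a point): middle of the top front edge of the black hood, 66 mm above the bench; axes as the nest's. The hood is 310 mm wide, reaches 80 mm back, its flat top carries the two keys; its underside is 44 mm above the bench, so parts can only be slid in under it. A heat sink at home has 54 mm of its length in front of the hood
- bay_a (a point): the point on the nest's plate (8 mm above the bench) where the centre of a heat sink's underside stands when it is fully home in this bay; x points in the pushing direction, into the bay. This is the bay on the +y side
- bay_b (a point): the point on the nest's plate (8 mm above the bench) where the centre of a heat sink's underside stands when it is fully home in this bay; x points in the pushing direction, into the bay. This is the middle bay
- bay_c (a point): the point on the nest's plate (8 mm above the bench) where the centre of a heat sink's underside stands when it is fully home in this bay; x points in the pushing direction, into the bay. This is the bay on the -y side
- start_key (a joint): travel of the green START key in m: 0 at rest, grows as it is pressed down. A tactile dome: the force rises to about 5.7 N at 2 mm, drops (the click) to about 3 N at 4.5 mm, then climbs again, 6 N at 6 mm and 9 N at 7 mm; the end stop is at 8.5 mm. It counts as clicked beyond 3 mm and as bottomed beyond 7.6 mm. It springs back when let go
- start_key_top (a point): centre of the top of the green START key, a round cap 29 mm across that stands 14 mm proud of the hood's top, 55 mm to the +y side of the nest's middle; the point goes down with the key
- stop_key_top (a point): centre of the top of the red STOP key, of the same make, 110 mm from the green one on the -y side; not to be pressed
- mat: grey mat, 165 (x) x 290 (y) x 2 mm, fixed, where the heat sinks lie at the start; origin at the centre of its underside. Mat and tray may stand on either side of the nest
- tray: blue open tray for tested parts, outside 160 (x) x 290 (y) x 16 mm, walls and floor 4 mm thick (rim 12 mm above the inner floor), fixed; origin at the centre of its underside
- tray_floor (a point): centre of the tray's inner floor, 4 mm above the bench; axes as the tray's
- heatsink_1: black finned heat sink, 50 (x) x 100 (y) x 28 (z) mm, 0.24 kg, loose, fins up; origin: centre of its underside, y along its length, z up. Either end may go first. Lies flat on the mat at the start; may be absent
- heatsink_2: black finned heat sink, 50 (x) x 100 (y) x 28 (z) mm, 0.24 kg, loose, fins up; origin: centre of its underside, y along its length, z up. Either end may go first. Lies flat on the mat at the start; may be absent
- heatsink_3: black finned heat sink, 50 (x) x 100 (y) x 28 (z) mm, 0.24 kg, loose, fins up; origin: centre of its underside, y along its length, z up. Either end may go first. Lies flat on the mat at the start; may be absent
- led_driver: white potted LED driver, 42 x 125 x 30 mm with short leads, loose bystander; origin at its underside
- carton_b: white and orange carton, 68 x 110 x 51 mm, loose bystander; origin at its underside
- led_module: LED board with a lens array, 60 x 118 x 12 mm, loose bystander; origin at its underside

How it is judged:
By the outcome, as a careful person would: the job done as asked, in the order asked, and still so for the second after the job is handed in, with the robot touching nothing.
Of heatsink_1, heatsink_2, heatsink_3 only 2 to 3 are there at a start; the rules pass over those that are not, and their reading is None.
At some moment in a run one of heatsink_1, heatsink_2, heatsink_3 may be knocked a few centimetres aside while the robot is not near it.
Once in a run the grip may slacken for a moment while it holds something.
It also fails if it takes over 210 s, if anything falls off the work surface, if the arm or the gripper's body presses on something with over 40 N, if the wrist force passes 120 N, or if a joint passes its speed limit or range.

## Robot

A 6-joint arm with a two-finger parallel gripper is mounted at the origin on a cart in front of the work surface, level with it; the furniture and walls round the work are solid. World frame = base frame: x ahead of the robot, y to its left, z up, the work surface at z = 0. Lengths are in m, angles in degrees, forces in N, time in s.
With the tool pointing down it reaches from about 0.35 to 0.875 m from the base axis. Payload 4.2 kg.
Tool frame: the origin (TCP) lies midway between the tips of the shut fingers; the grasp point (between the pads) lies 19 mm behind it; z points along the fingers, y is the line along which they close (so a half turn about z gives the same grasp; the last joint's range is limited). The gripper opens to 87 mm and grips with 3 to 60 N. Pads are 19 mm wide; open, the fingers measure 117 mm over their backs; the gripper's body (75 mm by 190 mm) begins 51 mm behind the grasp point.
Start: joints at [86.952, 22.042, 0.453, 0, -68.411, -14.817], TCP at [0.192, 0.595, 0.223] pointing down, gripper open.
Joint ranges: [-179.83, 179.83], [-69.29, 118.12], [-61.27, 80.66], [-181.25, 117.63], [-171.15, -9.14], [-177.46, 177.46]. Speed limits (degrees/s): [159.86, 159.86, 180, 180, 180, 180].

## Interface

Orientations are given as a 3x3 rotation matrix whose columns are the frame's x, y, z axes.
In Python, from station import r, optics, job, sense gives the robot as it stands (r), with the cameras (optics), the readings as plain functions and the job (job).
- The arm moves only by the shell command python3 steer.py, which reads ROWS from standard input. ROWS is a JSON object whose key "motion" holds a list of rows, 1 to 8 of them, each of 7 numbers: the opening from 0.0 (shut) to 1.0 (fully open), then dx, dy, dz in m, then a rotation vector rx, ry, rz in degrees; each row is the pose to reach, as a shift and turn from the pose commanded when the command began, along the tool's axes at that moment; what a row does not reach only later rows make up. A row lasts 1/10 s, in which the tool goes at most 0.05 m and 8.59 degrees, less where a joint would pass 70% of its speed; a pose out of reach is approached as far as the arm can. The fingers move at their own pace and stop on an object; the grip force is fixed at half the most. Time passes only in rows, so rows that do not move let the fingers close. It prints the time, the measured TCP pose, the force, the opening and the grip force at its end. Input that does not fit is refused with a message, and nothing moves.
- sense(): the state, without advancing time (a new reading comes with each control period).
- optics.capture(name): name is "side" or "top" or "wrist"; returns a dict with "pixels" (480x640x3 uint8, red, green, blue), "z_map" (480x640 float32, m along the optical axis (not along the pixel's ray), 0 where there is no reading), "K" (3x3 intrinsics, pixels), "distortion" ([k1, k2, p1, p2, k3] as OpenCV has them; the pictures are not rectified), "world_from_camera" (4x4, takes a point from camera to world coordinates). Camera axes: x right, y up, looking along -z (the intrinsics and any distortion apply to the point x, -y, -z); pixel columns grow to the right and rows downward; lengths in m; the calibration is good to about 2 mm. A picture is of the moment at which its call begins.
- job.finish_job(): hands the job in; it is judged then, once.
The state is a dict: "time_s": time; "joints": joint angles; "joint_velocities": joint speeds; "effort": joint torques, N m; "tcp_pos": TCP position; "ee_rot": TCP orientation; "wrist_force": force on the tool from outside, world axes, zero at the start; "moment": the same for the moment, N m; "gripper_width": opening from 0.0 (shut) to 1.0 (fully open); "gripper_force": force on a finger pad.
Only numpy, scipy, OpenCV 4.12 (cv2) and the standard library are available. Lean on these libraries where they do the work, as an engineer would, in place of code of your own. Each camera call takes 0.05 s, during which the arm holds its last target. There are 200 camera calls.

## Working session

There is one attempt and no reset: what is moved stays moved. The work goes in short steps, Python scripts to look and compute and a shell command to move; the robot and the scene stay as the last step left them, time stands still between calls to the robot, and variables do not carry over. Pictures are saved under pics/ and viewed, at most 14 in all, crops included, and the job is handed in when it is done.

```bash
ls; mkdir -p pics
cat > h.py <<'E'
import numpy as np, cv2
from station import r, optics, job, sense
def cap(n):
    c=optics.capture(n); return c
def save(c,f): cv2.imwrite('pics/'+f,c['pixels'][:,:,::-1])
def world(c,uv,z=None):
    uv=np.array(uv,float).reshape(-1,1,2)
    p=cv2.undistortPoints(uv,np.array(c['K'],float),np.array(c['distortion'],float)).reshape(-1,2)
    d=np.c_[p[:,0],-p[:,1],-np.ones(len(p))]
    T=np.array(c['world_from_camera']); 
    if z is None:
        q=uv.reshape(-1,2).round().astype(int); dep=c['z_map'][q[:,1],q[:,0]]
        return (d*dep[:,None])@T[:3,:3].T+T[:3,3]
    dw=d@T[:3,:3].T; s=(z-T[2,3])/dw[:,2]
    return T[:3,3]+dw*s[:,None]
def allworld(c):
    v,u=np.mgrid[0:480,0:640]
    return world(c,np.c_[u.ravel(),v.ravel()]).reshape(480,640,3)
E
python3 - <<'E'
from h import *
a=cap('top');save(a,'top0.png');print(a['world_from_camera'],a['K'],a['distortion'])
b=cap('side');save(b,'side0.png')
s=sense();print(s)
E
```

```text
pics
station.py
steer.py
[[ 0.00968038  0.99869909 -0.05006415  0.46343101]
 [-0.99994318  0.00989162  0.00397337 -0.01665555]
 [ 0.00446342  0.05002284  0.9987381   1.48219728]
 [ 0.          0.          0.          1.        ]] [[442.39475354   0.         326.18568876]
 [  0.         442.39475354 247.30297484]
 [  0.           0.           1.        ]] [-0.10960977  0.          0.          0.          0.        ]
{'time_s': 0.1, 'joints': array([ 8.69520528e+01,  2.20847357e+01,  3.87446965e-01, -2.39735620e-02,
       -6.84115726e+01, -1.48161729e+01]), 'joint_velocities': array([-0.02265607, -0.05958258,  0.25560214,  0.07181543,  0.03927027,
        0.10670481]), 'effort': array([ 4.09712584e-05, -3.91687024e+01,  1.87935215e+01,  4.23187628e+00,
        1.34652070e-02, -6.77876801e-05]), 'tcp_pos': array([0.19155448, 0.59435367, 0.22158844]), 'ee_rot': array([[ 9.51739367e-01, -3.06907051e-01, -4.89539356e-04],
       [-3.06907421e-01, -9.51737523e-01, -1.87658206e-03],
       [ 1.10023290e-04,  1.93626028e-03, -9.99998119e-01]]), 'wrist_force': array([0.12100244, 0.60201323, 0.85522365]), 'moment': array([-0.00511026, -0.02972078,  0.04047338]), 'gripper_force': 0.0, 'gripper_width': 1.001947121780984}
```

View pics/top0.png

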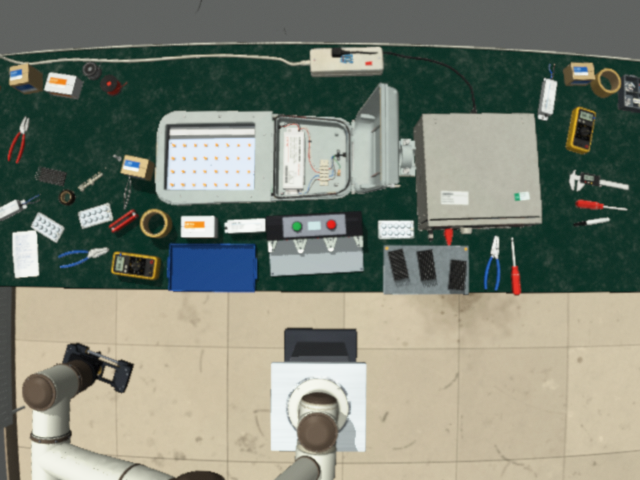

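View pics/side0.png

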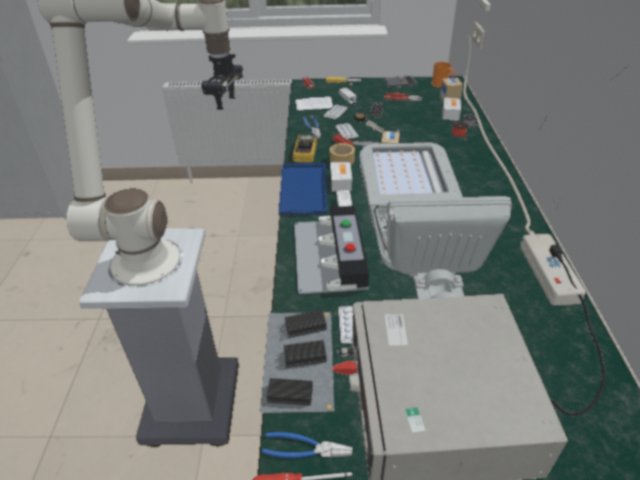

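Top view: three dark heat sinks on the mat near (399,265), (427,267), (457,275); nest around (317,245) with green key (297,227) and red (331,226); blue tray around (213,267). The LED module, LED driver and carton stand behind the mat, nest and tray. The side view agrees.

```bash
cat >> h.py <<'E'
def blobs(c,mask,z,amin=50):
    out=[]
    for k in cv2.findContours(mask.astype(np.uint8),cv2.RETR_EXTERNAL,cv2.CHAIN_APPROX_NONE)[0]:
        if cv2.contourArea(k)<amin: continue
        P=world(c,k.reshape(-1,2),z)[:,:2]
        (cx,cy),(w,h),a=cv2.minAreaRect((P*1000).astype(np.float32))
        if w<h: a+=90; w,h=h,w
        a=(a+90)%180-90
        out.append((round(cx,1),round(cy,1),round(w,1),round(h,1),round(a,1),k.reshape(-1,2).mean(0).round()))
    return out
E
python3 - <<'E'
from h import *
a=cap('top');im=a['pixels'].astype(int);W=allworld(a)
R,G,B=im[...,0],im[...,1],im[...,2]
reg=np.zeros((480,640),bool);reg[240:297,380:475]=1
for n,m,z in [('hs',reg&(R<60)&(W[...,2]>.012),.03),('tray',(B>R+40)&(B>G+30)&(abs(W[...,2]-.0)<.05),.016),
 ('green',(G>R+50)&(G>B+30),.08),('red',(R>G+80)&(R>B+80)&(abs(W[...,2]-.075)<.02),.08)]:
    for b in blobs(a,m,z,15): print(n,b)
for u,v in [(399,265),(427,267),(457,275),(317,262),(297,227),(313,218),(213,267),(480-40,290)]: print(u,v,W[v,u].round(3))
E
cat >> h.py <<'E'
def go(x,y,z,yaw):
    s=sense();R=np.array(s['ee_rot']);p=np.array(s['tcp_pos'])
    c,q=np.cos(np.radians(yaw)),np.sin(np.radians(yaw))
    Rt=np.array([[c,q,0],[q,-c,0],[0,0,-1]])
    d=R.T@(np.array([x,y,z])-p); rv=np.degrees(cv2.Rodrigues(R.T@Rt)[0].ravel())
    print('shift',d.round(4),'rot',rv.round(2),'n',int(np.ceil(np.linalg.norm(d)/.05)),'| tcp',p.round(4),'yaw',round(np.degrees(np.arctan2(R[1,0],R[0,0])),2),'F',np.array(s['wrist_force']).round(1),'w',round(s['gripper_width']*87,1),'gf',round(s['gripper_force'],1),'t',s['time_s'])
E
echo '{"motion":[[1, 0.374, 0.483, -0.08, 0, 0, -21.7], [1, 0.374, 0.483, -0.08, 0, 0, -21.7], [1, 0.374, 0.483, -0.08, 0, 0, -21.7], [1, 0.374, 0.483, -0.08, 0, 0, -21.7], [1, 0.374, 0.483, -0.08, 0, 0, -21.7], [1, 0.374, 0.483, -0.08, 0, 0, -21.7], [1, 0.374, 0.483, -0.08, 0, 0, -21.7], [1, 0.374, 0.483, -0.08, 0, 0, -21.7]]}' | python3 steer.py
python3 -c "
from h import *
go(.40,.02,.30,3.8)"
```

```text
time_s: 0.95
tcp_pos: [0.3266, 0.2198, 0.2748]
ee_rot: [[0.998, 0.068, 0.0], [0.068, -0.998, 0.0], [0.0, -0.0, -1.0]]
wrist_force: [1.7, -0.2, 0.5]
gripper_width: 1.0
gripper_force: 0.0
shift [ 0.0597  0.2043 -0.0253] rot [-0.02 -0.01  0.09] n 5 | tcp [0.3266 0.2198 0.2748] yaw 3.89 F [ 1.7 -0.2  0.5] w 87.0 gf 0.0 t 0.95
```

```bash
echo '{"motion":[[1, 0.06, 0.204, -0.025, 0, 0, 0], [1, 0.06, 0.204, -0.025, 0, 0, 0], [1, 0.06, 0.204, -0.025, 0, 0, 0], [1, 0.06, 0.204, -0.025, 0, 0, 0], [1, 0.06, 0.204, -0.025, 0, 0, 0], [1, 0.06, 0.204, -0.025, 0, 0, 0]]}' | python3 steer.py
python3 -c "
from h import *
c=cap('wrist');save(c,'w1.png');print(np.array(c['world_from_camera']).round(3),c['K'][0][0])
c=cap('top');save(c,'top1.png')"
```

```text
time_s: 1.55
tcp_pos: [0.4004, 0.0204, 0.2995]
ee_rot: [[0.998, 0.062, -0.0], [0.062, -0.998, -0.0], [-0.0, 0.0, -1.0]]
wrist_force: [-0.1, -0.7, -0.3]
gripper_width: 1.0
gripper_force: 0.0
[[ 0.061  0.968  0.243  0.467]
 [-0.998  0.059  0.015  0.024]
 [-0.    -0.244  0.97   0.461]
 [ 0.     0.     0.     1.   ]] 351.10039342864223
```

View pics/w1.png

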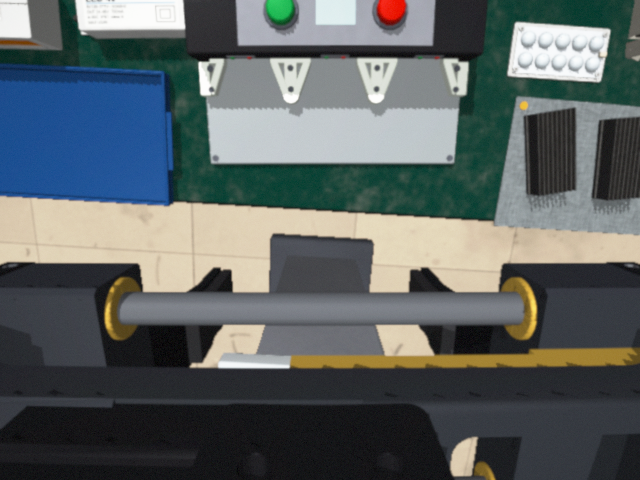

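Wrist view: the plate's front edge runs from (210,163) to (455,163), guide noses are near (292,97) and (376,97), the hood's front edge is near row 55, keys at (281,12) and (391,12).

Run:
```python
from h import *
c=cap('wrist');im=c['pixels'].astype(int);R,G,B=im[...,0],im[...,1],im[...,2]
for n,m in [('g',(G>R+50)&(G>B+30)),('r',(R>G+80)&(R>B+80))]:
    m=m&(np.arange(480)[:,None]<60)
    ks=cv2.findContours(m.astype(np.uint8),0,1)[0]
    k=max(ks,key=cv2.contourArea); (x,y),q=cv2.minEnclosingCircle(k); print(n,x,y,q,world(c,[x,y],.08).round(4))
# plate mask
pl=(abs(R-G)<25)&(abs(B-G)<25)&(R>130)&(np.arange(480)[:,None]>90)&(np.arange(480)[:,None]<200)&(abs(np.arange(640)[None]-330)<150)
k=max(cv2.findContours(pl.astype(np.uint8),0,1)[0],key=cv2.contourArea).reshape(-1,2)
print(k.min(0),k.max(0))
# front edge: last plate row for columns
us=np.arange(220,446,5);vs=np.array([np.where(pl[:,u])[0].max() for u in us])
P=world(c,np.c_[us,vs+.5],.008);f=np.polyfit(P[:,1],P[:,0],1);print('edge yaw',-np.degrees(np.arctan(f[0])),'x at y',f)
vs2=np.arange(120,158,4);L=[];Rr=[]
for v in vs2:
    q=np.where(pl[v])[0];L.append([q.min()-.5,v]);Rr.append([q.max()+.5,v])
L=world(c,L,.008);Rr=world(c,Rr,.008)
print('L',L[[0,-1]].round(4).tolist(),'R',Rr[[0,-1]].round(4).tolist())
# hood front edge: black above; use brightness transition at rows 30..70
g=im.sum(2);us=np.arange(210,280,5)
for u in (230,260,333,420,440): print(u,g[20:75:1,u].tolist()) if u in(230,) else 0
# white noses
w=(R>195)&(G>190)&(B>175)&(np.arange(480)[:,None]<115)&(np.arange(480)[:,None]>50)&(abs(np.arange(640)[None]-335)<140)
print([b for b in blobs(c,w,.024,20)])
for k in cv2.findContours(w.astype(np.uint8),0,1)[0]:
    if cv2.contourArea(k)>100:
        k=k.reshape(-1,2);e=k[k[:,1]>=k[:,1].max()];print(k[:,1].max(),world(c,[e[:,0].mean(),k[:,1].max()+.5],.024).round(4))
```

```text
g 281.9982604980469 7.7266435623168945 15.124459266662598 [[0.5987 0.072  0.08  ]]
r 394.3128662109375 8.634808540344238 15.346867561340332 [[ 0.6051 -0.0369  0.08  ]]
[202  91] [468 162]
edge yaw 3.7388844869302966 x at y [-0.06534863  0.45284847]
L [[0.4938, 0.1649, 0.008], [0.4505, 0.1627, 0.008]] R [[0.514, -0.1417, 0.008], [0.4706, -0.1446, 0.008]]
230 [154, 146, 154, 150, 151, 149, 146, 139, 141, 145, 153, 149, 143, 147, 143, 137, 141, 140, 146, 130, 151, 142, 149, 132, 143, 143, 138, 140, 141, 139, 125, 103, 75, 73, 160, 239, 230, 270, 379, 414, 401, 405, 406, 408, 410, 410, 418, 417, 414, 412, 415, 415, 425, 422, 413]
[(506.0, 111.6, 93.7, 6.8, -86.5, array([253., 112.])), (560.5, -127.1, 36.9, 26.6, 4.2, array([459.,  74.])), (549.3, -35.3, 47.4, 43.9, 2.2, array([378.,  75.])), (543.0, 63.2, 47.8, 44.7, 3.6, array([292.,  74.])), (542.4, 155.8, 38.2, 27.3, 2.7, array([211.,  75.]))]
114 [[0.5021 0.1116 0.024 ]]
93 [[ 0.5422 -0.1365  0.024 ]]
102 [[ 0.5252 -0.0379  0.024 ]]
102 [[0.5186 0.0623 0.024 ]]
93 [[0.5225 0.1622 0.024 ]]
```

```bash
echo '{"motion":[[1, -0.053, 0.367, 0, 0, 0, 0], [1, -0.053, 0.367, 0, 0, 0, 0], [1, -0.053, 0.367, 0, 0, 0, 0], [1, -0.053, 0.367, 0, 0, 0, 0], [1, -0.053, 0.367, 0, 0, 0, 0], [1, -0.053, 0.367, 0, 0, 0, 0], [1, -0.053, 0.367, 0, 0, 0, 0], [1, -0.053, 0.367, 0, 0, 0, 0]]}' | python3 steer.py
cat >> h.py <<'E'
def sinks(name='wrist',z=.03,zlo=.012,box=(.36,.56,-.54,-.2),thr=75,amin=100):
    c=cap(name);W=allworld(c);g=c['pixels'].max(2)
    m=(g<thr)&(W[...,2]>zlo)&(W[...,2]<.05)&(W[...,0]>box[0])&(W[...,0]<box[1])&(W[...,1]>box[2])&(W[...,1]<box[3])
    m=cv2.morphologyEx(m.astype(np.uint8),cv2.MORPH_CLOSE,np.ones((5,5)))
    b=blobs(c,m,z,amin)
    for q in b: print(name,q)
    return c
E
python3 -c "
from h import *
save(sinks(),'w2.png');sinks('top');go(.37,-.35,.3,3.75)"
```

```text
time_s: 2.5
tcp_pos: [0.372, -0.3493, 0.2987]
ee_rot: [[0.998, 0.066, -0.001], [0.066, -0.998, 0.0], [-0.001, -0.0, -1.0]]
wrist_force: [0.6, -0.2, -0.5]
gripper_width: 0.997
gripper_force: 0.0
wrist (449.9, -458.7, 96.8, 49.5, -5.6, array([416., 146.]))
wrist (481.0, -357.7, 94.5, 43.8, 8.9, array([333., 111.]))
wrist (482.1, -264.8, 97.7, 47.1, 13.2, array([253., 105.]))
top (465.3, -460.3, 66.1, 47.5, -0.2, array([459., 269.]))
top (509.0, -349.3, 53.3, 43.0, -89.5, array([426., 256.]))
shift [-0.0023  0.0015 -0.0016] rot [-0.05  0.1  -0.  ] n 1 | tcp [ 0.3722 -0.3483  0.2984] yaw 3.75 F [-0.8  0.7 -1.2] w 87.1 gf 0.0 t 2.6
```

View pics/w2.png

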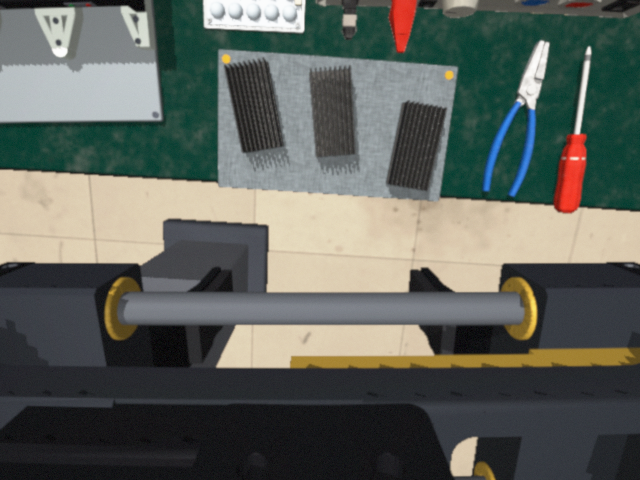

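Wrist view: the three sinks lie on the mat at (253,105), (333,111) and (416,146), well apart. Going for the left one.

```bash
python3 -c "
from h import *
go(.4547,-.2704,.10,13.2)"
```

```text
shift [ 0.0878 -0.0722  0.1983] rot [-0.06  0.1  -9.45] n 5 | tcp [ 0.3722 -0.3483  0.2984] yaw 3.75 F [-0.8  0.7 -1.2] w 87.1 gf 0.0 t 2.6
```

```bash
echo '{"motion":[[0.8, 0.088, -0.072, 0.198, 0, 0, -9.45], [0.8, 0.088, -0.072, 0.198, 0, 0, -9.45], [0.8, 0.088, -0.072, 0.198, 0, 0, -9.45], [0.8, 0.088, -0.072, 0.198, 0, 0, -9.45], [0.8, 0.088, -0.072, 0.198, 0, 0, -9.45], [0.8, 0.088, -0.072, 0.198, 0, 0, -9.45], [0.8, 0.088, -0.072, 0.198, 0, 0, -9.45]]}' | python3 steer.py
python3 -c "
from h import *
go(.4547,-.2704,.020,13.2)
sinks('top',thr=90)"
```

```text
time_s: 3.3
tcp_pos: [0.4555, -0.2682, 0.1019]
ee_rot: [[0.972, 0.233, -0.0], [0.233, -0.972, -0.0], [-0.0, 0.0, -1.0]]
wrist_force: [1.9, -0.6, -0.2]
gripper_width: 0.805
gripper_force: 0.0
shift [-0.0013  0.002   0.0819] rot [0.01 0.02 0.29] n 2 | tcp [ 0.4555 -0.2682  0.1019] yaw 13.49 F [ 1.9 -0.6 -0.2] w 70.0 gf 0.0 t 3.3
top (450.0, -459.1, 97.2, 52.2, -7.9, array([457., 275.]))
```

```bash
echo '{"motion":[[0.8, -0.001, 0.002, 0.04, 0, 0, 0], [0.8, -0.001, 0.002, 0.082, 0, 0, 0], [0.8, -0.001, 0.002, 0.082, 0, 0, 0], [0, -0.001, 0.002, 0.082, 0, 0, 0], [0, -0.001, 0.002, 0.082, 0, 0, 0], [0, -0.001, 0.002, 0.082, 0, 0, 0], [0, -0.001, 0.002, 0.082, 0, 0, 0], [0, -0.001, 0.002, 0.082, 0, 0, 0]]}' | python3 steer.py
echo '{"motion":[[0, 0, 0, 0, 0, 0, 0], [0, 0, 0, 0, 0, 0, 0]]}' | python3 steer.py
python3 -c "
from h import *
go(.4547,-.2704,.020,13.2)"
```

```text
time_s: 4.15
tcp_pos: [0.4554, -0.2721, 0.0218]
ee_rot: [[0.973, 0.23, 0.003], [0.23, -0.973, -0.001], [0.003, 0.002, -1.0]]
wrist_force: [-0.8, 1.7, 6.9]
gripper_width: 0.569
gripper_force: 29.8
time_s: 4.35
tcp_pos: [0.4554, -0.2721, 0.0218]
ee_rot: [[0.973, 0.23, 0.003], [0.23, -0.973, -0.001], [0.003, 0.002, -1.0]]
wrist_force: [-1.3, 2.3, 7.3]
gripper_width: 0.571
gripper_force: 29.8
shift [-0.0003 -0.0018  0.0018] rot [ 0.1  -0.16  0.12] n 1 | tcp [ 0.4554 -0.2721  0.0218] yaw 13.32 F [-1.3  2.3  7.3] w 49.6 gf 29.8 t 4.35
```

```bash
echo '{"motion":[[0, 0, 0, -0.02, 0, 0, 0], [0, 0, 0, -0.055, 0, 0, 0], [0, 0, 0, -0.055, 0, 0, 0]]}' | python3 steer.py
python3 -c "
from h import *
go(.4425,.1075,.077,3.75)
save(cap('side'),'s3.png')"
```

```text
time_s: 4.65
tcp_pos: [0.4577, -0.273, 0.0794]
ee_rot: [[0.973, 0.231, 0.01], [0.231, -0.973, -0.004], [0.009, 0.006, -1.0]]
wrist_force: [1.2, 0.2, -1.3]
gripper_width: 0.569
gripper_force: 29.8
shift [ 0.073  -0.3738  0.0009] rot [ 0.3  -0.55  9.6 ] n 8 | tcp [ 0.4577 -0.273   0.0794] yaw 13.35 F [ 1.2  0.2 -1.3] w 49.5 gf 29.8 t 4.65
```

```bash
echo '{"motion":[[0, 0.073, -0.374, 0.001, 0, 0, 9.6], [0, 0.073, -0.374, 0.001, 0, 0, 9.6], [0, 0.073, -0.374, 0.001, 0, 0, 9.6], [0, 0.073, -0.374, 0.001, 0, 0, 9.6], [0, 0.073, -0.374, 0.001, 0, 0, 9.6], [0, 0.073, -0.374, 0.001, 0, 0, 9.6], [0, 0.073, -0.374, 0.001, 0, 0, 9.6], [0, 0.073, -0.374, 0.001, 0, 0, 9.6]]}' | python3 steer.py
echo '{"motion":[[0, 0.0, 0, 0, 0, 0, 0], [0, 0, 0, 0, 0, 0, 0]]}' | python3 steer.py
python3 -c "
from h import *
go(.4425,.1075,.0278,3.75)
c=cap('top');im=c['pixels'][225:300,240:380];cv2.imwrite('pics/t3.png',cv2.resize(im[:,:,::-1],None,fx=5,fy=5))"
```

```text
time_s: 5.5
tcp_pos: [0.4384, 0.1113, 0.073]
ee_rot: [[0.998, 0.066, -0.001], [0.066, -0.998, -0.0], [-0.001, 0.0, -1.0]]
wrist_force: [1.0, -0.4, -2.6]
gripper_width: 0.571
gripper_force: 29.8
time_s: 5.7
tcp_pos: [0.4383, 0.1093, 0.0728]
ee_rot: [[0.998, 0.066, -0.002], [0.066, -0.998, -0.001], [-0.002, 0.001, -1.0]]
wrist_force: [0.2, -1.1, -1.7]
gripper_width: 0.571
gripper_force: 29.8
shift [0.0041 0.0021 0.0449] rot [0.05 0.12 0.03] n 1 | tcp [0.4383 0.1093 0.0728] yaw 3.78 F [ 0.2 -1.1 -1.7] w 49.7 gf 29.8 t 5.7
```

View pics/t3.png

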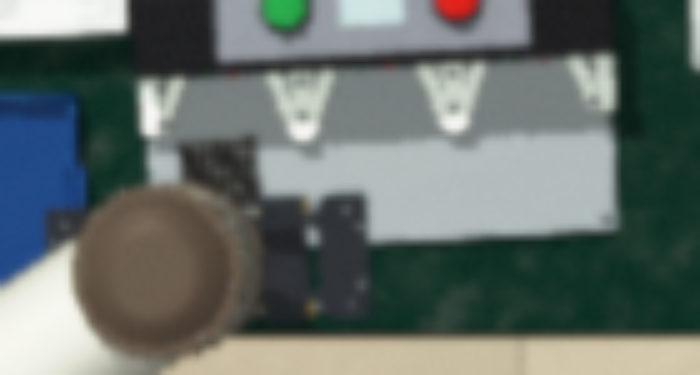

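The sink hangs in front of bay a, its front end at about (220,140) in the crop, between the guides.

```bash
echo '{"motion":[[0, 0.004, 0.002, 0.025, 0, 0, 0], [0, 0.004, 0.002, 0.044, 0, 0, 0], [0, 0.004, 0.002, 0.044, 0, 0, 0]]}' | python3 steer.py
echo '{"motion":[[0, 0.02, 0, 0, 0, 0, 0], [0, 0.04, 0, 0, 0, 0, 0], [0, 0.04, 0, 0, 0, 0, 0]]}' | python3 steer.py
python3 -c "
from h import *
go(.5274,.1131,.0285,3.75)"
```

```text
time_s: 6.05
tcp_pos: [0.4424, 0.1052, 0.0279]
ee_rot: [[0.998, 0.062, -0.004], [0.062, -0.998, -0.002], [-0.004, 0.002, -1.0]]
wrist_force: [-0.7, -0.4, -0.8]
gripper_width: 0.571
gripper_force: 29.9
time_s: 6.35
tcp_pos: [0.4862, 0.1096, 0.0303]
ee_rot: [[0.998, 0.062, 0.003], [0.062, -0.998, 0.001], [0.003, -0.001, -1.0]]
wrist_force: [0.4, 0.1, -2.0]
gripper_width: 0.569
gripper_force: 29.9
shift [ 0.0413 -0.0009  0.0019] rot [-0.05 -0.18 -0.17] n 1 | tcp [0.4862 0.1096 0.0303] yaw 3.58 F [ 0.4  0.1 -2. ] w 49.5 gf 29.9 t 6.35
```

```bash
echo '{"motion":[[0, 0.015, 0, 0.001, 0, 0, 0], [0, 0.030, 0, 0.001, 0, 0, 0], [0, 0.036, 0, 0.001, 0, 0, 0], [0, 0.036, 0, 0.001, 0, 0, 0]]}' | python3 steer.py
python3 -c "
from h import *
go(.5274,.1131,.0285,3.75)"
echo '{"motion":[[0, 0.004, 0, 0, 0, 0, 0], [0, 0.008, 0, 0, 0, 0, 0], [0, 0.008, 0, 0, 0, 0, 0]]}' | python3 steer.py
python3 -c "
from h import *
go(.5274,.1131,.0285,3.75)"
```

```text
time_s: 6.75
tcp_pos: [0.5193, 0.1115, 0.0286]
ee_rot: [[0.998, 0.063, -0.0], [0.063, -0.998, 0.0], [-0.0, -0.0, -1.0]]
wrist_force: [-0.5, -0.0, -3.0]
gripper_width: 0.569
gripper_force: 29.9
shift [ 0.0081 -0.0011  0.0001] rot [-0.    0.01 -0.15] n 1 | tcp [0.5193 0.1115 0.0286] yaw 3.6 F [-0.5 -0.  -3. ] w 49.5 gf 29.9 t 6.75
time_s: 7.05
tcp_pos: [0.5253, 0.1119, 0.0279]
ee_rot: [[0.998, 0.063, -0.004], [0.063, -0.998, -0.001], [-0.004, 0.001, -1.0]]
wrist_force: [-3.5, 0.2, -1.5]
gripper_width: 0.568
gripper_force: 29.9
shift [ 0.0022 -0.001  -0.0006] rot [ 0.07  0.25 -0.11] n 1 | tcp [0.5253 0.1119 0.0279] yaw 3.64 F [-3.5  0.2 -1.5] w 49.5 gf 29.9 t 7.05
```

```bash
echo '{"motion":[[0, 0.002, 0, 0, 0, 0, 0], [0, 0.004, 0, 0, 0, 0, 0], [0, 0.004, 0, 0, 0, 0, 0]]}' | python3 steer.py
echo '{"motion":[[0, 0.001, 0, 0, 0, 0, 0], [0, 0.002, 0, 0, 0, 0, 0], [0, 0.002, 0, 0, 0, 0, 0]]}' | python3 steer.py
```

```text
time_s: 7.35
tcp_pos: [0.5253, 0.1116, 0.027]
ee_rot: [[0.998, 0.063, -0.012], [0.063, -0.998, -0.004], [-0.012, 0.003, -1.0]]
wrist_force: [-11.6, 3.8, 1.7]
gripper_width: 0.568
gripper_force: 29.9
time_s: 7.65
tcp_pos: [0.5254, 0.1115, 0.0269]
ee_rot: [[0.998, 0.063, -0.016], [0.063, -0.998, -0.004], [-0.016, 0.003, -1.0]]
wrist_force: [-16.5, 4.0, 5.4]
gripper_width: 0.576
gripper_force: 30.0
```

```bash
echo '{"motion":[[0.8, 0, 0, 0, 0, 0, 0], [0.8, 0, 0, 0, 0, 0, 0], [0.8, 0, 0, -0.02, 0, 0, 0], [0.8, 0, 0, -0.06, 0, 0, 0], [0.8, -0.05, 0, -0.11, 0, 0, 0], [0.8, -0.1, 0, -0.16, 0, 0, 0], [0.8, -0.12, 0, -0.21, 0, 0, 0], [0.8, -0.12, 0, -0.21, 0, 0, 0]]}' | python3 steer.py
python3 -c "
from h import *
c=cap('wrist');im=c['pixels'][0:200,100:500];cv2.imwrite('pics/w4.png',cv2.resize(im[:,:,::-1],None,fx=2,fy=2))
m=(c['pixels'].max(2)<75)
W=allworld(c)
sinks('wrist',z=.036,zlo=.027,box=(.49,.566,-.14,.17))
go(.37,-.35,.25,8.9)"
```

```text
time_s: 8.45
tcp_pos: [0.4133, 0.1052, 0.2414]
ee_rot: [[0.998, 0.064, 0.004], [0.064, -0.998, 0.002], [0.004, -0.001, -1.0]]
wrist_force: [0.1, 0.8, 0.7]
gripper_width: 0.799
gripper_force: 0.0
wrist (533.2, 122.1, 90.1, 58.2, -86.4, array([317.,  90.]))
shift [-0.0752  0.4524 -0.0088] rot [-0.34 -0.83 -5.1 ] n 10 | tcp [0.4152 0.1064 0.2452] yaw 3.8 F [ 2.3  0.2 -0.7] w 69.7 gf 0.0 t 8.55
```

View pics/w4.png

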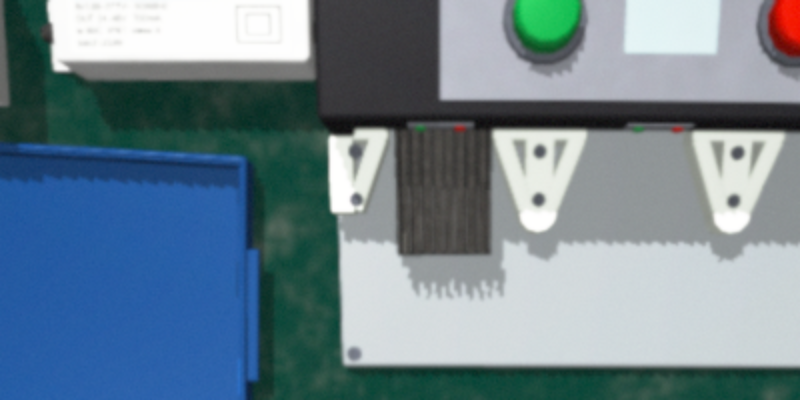

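Bay a: the sink sits straight between the guides; rear edge at crop row 254, nose tips at row 232, small lamp pairs on the hood front at (440,127) and (660,127).

```bash
cat >> h.py <<'E'
X=np.array([.9979,.0654]);Y=np.array([-.0654,.9979]);O=np.array([.5518,.0144])
def nest(P): P=np.atleast_2d(P)[:,:2]-O; return (np.c_[P@X,P@Y]*1000).round(1)
E
python3 -c "
from h import *
c=cap('wrist')
print('rear',nest(world(c,[[300,127],[321,127],[344,127]],.036)),nest(world(c,[[321,126]])),'nose',nest(world(c,[[369,116],[465.5,116]],.024)))
print('plate corner',nest(world(c,[[272,183]],.008)))
im=c['pixels'];print(im[60:66,304:340:1].tolist()[3])
"
```

```text
rear [[-37.6 122.3]
 [-37.6 101. ]
 [-37.6  77.6]] [[-34.9 101.1]] nose [[-25.7  51.1]
 [-25.2 -49.8]]
plate corner [[-96.2 156.5]]
[[43, 41, 43], [38, 39, 40], [42, 42, 45], [41, 42, 44], [38, 37, 40], [37, 35, 40], [38, 35, 40], [40, 40, 43], [41, 41, 45], [39, 38, 41], [41, 42, 45], [38, 36, 40], [42, 40, 44], [40, 38, 41], [42, 40, 43], [36, 35, 38], [41, 37, 43], [39, 37, 42], [41, 38, 42], [36, 36, 38], [40, 36, 42], [38, 37, 40], [40, 39, 43], [44, 43, 47], [42, 41, 44], [43, 41, 45], [41, 42, 46], [41, 36, 41], [41, 41, 41], [38, 39, 44], [42, 40, 43], [40, 40, 44], [39, 39, 43], [45, 40, 45], [37, 38, 42], [36, 39, 41]]
```

```bash
python3 -c "
from h import *
c=cap('wrist');im=c['pixels'].astype(int)
m=(im.max(2)-im.min(2)>25)&(np.arange(480)[:,None]>56)&(np.arange(480)[:,None]<72)&(np.arange(640)[None]>280)&(np.arange(640)[None]<470)
for v,u in np.argwhere(m): print(u,v,im[v,u])
go(.37,-.35,.25,8.9)"
```

```text
331 65 [102  76  82]
310 66 [ 70 107  82]
311 66 [ 71 116  85]
312 66 [ 65 116  82]
313 66 [ 70 109  78]
329 66 [120  75  80]
330 66 [138  69  72]
331 66 [145  66  69]
332 66 [144  69  71]
333 66 [127  71  74]
420 66 [ 76 102  86]
421 66 [ 75 101  85]
439 66 [109  76  82]
440 66 [113  75  80]
441 66 [110  78  84]
310 67 [ 44 105  60]
311 67 [ 40 115  61]
312 67 [ 41 119  63]
313 67 [ 38 106  59]
314 67 [51 91 61]
328 67 [94 68 69]
329 67 [124  53  55]
330 67 [147  40  38]
331 67 [156  38  37]
332 67 [152  40  40]
333 67 [132  40  41]
334 67 [102  58  58]
418 67 [ 63 100  73]
419 67 [ 52 113  70]
420 67 [ 53 122  74]
421 67 [ 54 122  72]
422 67 [ 59 108  74]
437 67 [107  64  64]
438 67 [133  59  59]
439 67 [154  55  54]
440 67 [161  51  51]
441 67 [150  53  54]
442 67 [119  67  69]
310 68 [48 91 58]
311 68 [35 93 48]
312 68 [34 93 49]
313 68 [41 89 50]
314 68 [51 83 56]
329 68 [107  49  48]
330 68 [122  35  34]
331 68 [128  33  29]
332 68 [126  40  36]
333 68 [114  41  37]
334 68 [89 49 49]
418 68 [ 60 107  73]
419 68 [ 48 113  66]
420 68 [ 47 112  65]
421 68 [ 52 115  71]
422 68 [ 70 111  82]
437 68 [123  63  64]
438 68 [142  42  40]
439 68 [152  38  33]
440 68 [157  44  43]
441 68 [150  54  52]
442 68 [129  73  74]
329 69 [80 54 54]
330 69 [86 52 48]
331 69 [91 55 53]
332 69 [92 57 54]
333 69 [85 57 53]
420 69 [ 92 120 103]
437 69 [132 104 105]
438 69 [131  86  87]
439 69 [133  83  83]
440 69 [137  92  91]
441 69 [138  99 100]
shift [-0.0735  0.4519 -0.0113] rot [-0.16 -0.3  -5.19] n 10 | tcp [0.4142 0.1058 0.2404] yaw 3.71 F [0.2 0.4 0. ] w 69.5 gf 0.0 t 8.65
```

```bash
echo '{"motion":[[0.8, -0.075, 0.452, -0.009, 0, 0, -5.1], [0.8, -0.075, 0.452, -0.009, 0, 0, -5.1], [0.8, -0.075, 0.452, -0.009, 0, 0, -5.1], [0.8, -0.075, 0.452, -0.009, 0, 0, -5.1], [0.8, -0.075, 0.452, -0.009, 0, 0, -5.1], [0.8, -0.075, 0.452, -0.009, 0, 0, -5.1], [0.8, -0.075, 0.452, -0.009, 0, 0, -5.1], [0.8, -0.075, 0.452, -0.009, 0, 0, -5.1]]}' | python3 steer.py
python3 -c "
from h import *
sinks()
go(.4547,-.2704,.020,13.2)"
```

```text
time_s: 9.45
tcp_pos: [0.3731, -0.2953, 0.2451]
ee_rot: [[0.988, 0.152, -0.002], [0.152, -0.988, 0.0], [-0.001, -0.001, -1.0]]
wrist_force: [1.0, 0.4, 0.1]
gripper_width: 0.801
gripper_force: 0.0
wrist (449.9, -456.8, 97.4, 52.2, -5.6, array([482., 163.]))
wrist (481.6, -355.3, 95.9, 47.8, 8.8, array([394., 117.]))
shift [ 0.0865 -0.0187  0.2246] rot [ 0.09  0.18 -4.81] n 5 | tcp [ 0.3725 -0.301   0.2449] yaw 8.39 F [ 3.1 -4.2  3.3] w 69.4 gf 0.0 t 9.5
```

```bash
python3 -c "
from h import *
go(.4538,-.3598,.09,8.8)"
```

```text
shift [0.0724 0.0698 0.1548] rot [ 0.1   0.18 -0.41] n 4 | tcp [ 0.3725 -0.301   0.2449] yaw 8.39 F [ 3.1 -4.2  3.3] w 69.4 gf 0.0 t 9.5
```

```bash
echo '{"motion":[[0.8, 0.072, 0.07, 0.155, 0, 0, -0.4], [0.8, 0.072, 0.07, 0.155, 0, 0, -0.4], [0.8, 0.072, 0.07, 0.155, 0, 0, -0.4], [0.8, 0.072, 0.07, 0.155, 0, 0, -0.4], [0.8, 0.072, 0.07, 0.155, 0, 0, -0.4], [0.8, 0.072, 0.07, 0.155, 0, 0, -0.4]]}' | python3 steer.py >/dev/null
python3 -c "
from h import *
go(.4538,-.3598,.020,8.8)"
```

```text
shift [-0.0021  0.0086  0.0695] rot [-0.1   0.2   0.36] n 2 | tcp [ 0.4548 -0.351   0.0895] yaw 9.16 F [ 0.7 -0.5  0.5] w 69.5 gf 0.0 t 10.1
```

```bash
echo '{"motion":[[0.8, -0.002, 0.009, 0.03, 0, 0, 0.3], [0.8, -0.002, 0.009, 0.07, 0, 0, 0.3], [0.8, -0.002, 0.009, 0.07, 0, 0, 0.3], [0, -0.002, 0.009, 0.07, 0, 0, 0.3], [0, -0.002, 0.009, 0.07, 0, 0, 0.3], [0, -0.002, 0.009, 0.07, 0, 0, 0.3], [0, -0.002, 0.009, 0.07, 0, 0, 0.3], [0, -0.002, 0.009, 0.07, 0, 0, 0.3]]}' | python3 steer.py |tail -2
python3 -c "
from h import *
go(.4538,-.3598,.020,8.8)"
echo '{"motion":[[0, 0, 0, -0.02, 0, 0, 0], [0, 0, 0, -0.055, 0, 0, 0], [0, 0, 0, -0.055, 0, 0, 0]]}' | python3 steer.py >/dev/null
python3 -c "
from h import *
h=O+.010*X; p=h-.113*X; print(h,p); go(*p,.077,3.75)"
```

```text
gripper_width: 0.567
gripper_force: 30.0
shift [-0.0022 -0.001   0.0036] rot [ 0.12 -0.16  0.12] n 1 | tcp [ 0.4561 -0.3604  0.0236] yaw 8.92 F [-0.5  1.2  6.5] w 49.3 gf 30.0 t 10.9
[0.561779 0.015054] [0.4490163 0.0076638]
shift [ 0.0488 -0.3661  0.0022] rot [ 0.33 -0.45  5.2 ] n 8 | tcp [ 0.4578 -0.3616  0.0811] yaw 8.95 F [ 0.8 -0.6 -1.8] w 49.4 gf 30.0 t 11.2
```

```bash
echo '{"motion":[[0, 0.049, -0.366, 0.002, 0, 0, 5.2], [0, 0.049, -0.366, 0.002, 0, 0, 5.2], [0, 0.049, -0.366, 0.002, 0, 0, 5.2], [0, 0.049, -0.366, 0.002, 0, 0, 5.2], [0, 0.049, -0.366, 0.002, 0, 0, 5.2], [0, 0.049, -0.366, 0.002, 0, 0, 5.2], [0, 0.049, -0.366, 0.002, 0, 0, 5.2], [0, 0.049, -0.366, 0.002, 0, 0, 5.2]]}' | python3 steer.py >/dev/null
echo '{"motion":[[0, 0.0, 0, 0, 0, 0, 0], [0, 0, 0, 0, 0, 0, 0], [0, 0, 0, 0, 0, 0, 0]]}' | python3 steer.py|tail -2
python3 -c "
from h import *
go(.449,.0077,.0295,3.75)"
```

```text
gripper_width: 0.564
gripper_force: 30.0
shift [0.0028 0.0007 0.0445] rot [ 0.01  0.07 -0.15] n 1 | tcp [0.4462 0.0082 0.074 ] yaw 3.6 F [-0.2 -1.  -3.1] w 49.1 gf 30.0 t 12.3
```

```bash
echo '{"motion":[[0, 0.003, 0.001, 0.025, 0, 0, -0.1], [0, 0.003, 0.001, 0.044, 0, 0, -0.1], [0, 0.003, 0.001, 0.044, 0, 0, -0.1]]}' | python3 steer.py >/dev/null
echo '{"motion":[[0, 0.02, 0, 0, 0, 0, 0], [0, 0.04, 0, 0, 0, 0, 0], [0, 0.055, 0, 0, 0, 0, 0], [0, 0.07, 0, 0, 0, 0, 0], [0, 0.07, 0, 0, 0, 0, 0]]}' | python3 steer.py
python3 -c "
from h import *
go(*(O-.018*X),.0295,3.75)"
```

```text
time_s: 13.1
tcp_pos: [0.5221, 0.0124, 0.0309]
ee_rot: [[0.998, 0.064, 0.003], [0.064, -0.998, 0.001], [0.003, -0.0, -1.0]]
wrist_force: [0.7, -0.5, -1.9]
gripper_width: 0.575
gripper_force: 3.0
shift [ 0.0118 -0.0001  0.0015] rot [-0.02 -0.17 -0.06] n 1 | tcp [0.5221 0.0124 0.0309] yaw 3.69 F [ 0.7 -0.5 -1.9] w 50.0 gf 3.0 t 13.1
```

```bash
echo '{"motion":[[0, 0, 0, 0, 0, 0, 0], [0, 0, 0, 0, 0, 0, 0], [0, 0, 0, 0, 0, 0, 0], [0, 0, 0, 0, 0, 0, 0], [0, 0, 0, 0, 0, 0, 0]]}' | python3 steer.py|tail -3
python3 -c "
from h import *
go(*(O-.018*X),.0295,3.75)
c=cap('wrist');im=c['pixels'][0:300,160:480];cv2.imwrite('pics/w5.png',cv2.resize(im[:,:,::-1],None,fx=2,fy=2))"
```

```text
wrist_force: [-0.9, -0.9, -1.1]
gripper_width: 0.57
gripper_force: 30.0
shift [0.0149 0.0005 0.0009] rot [0.01 0.06 0.03] n 1 | tcp [0.5189 0.0128 0.0304] yaw 3.78 F [-0.9 -0.9 -1.1] w 49.6 gf 30.0 t 13.6
```

View pics/w5.png

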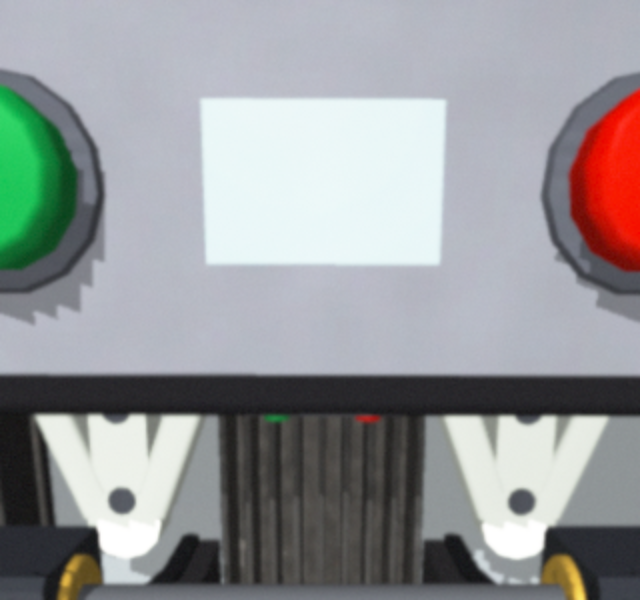

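Sink still held and straight in the middle bay after the grip slackened; pushing on.

```bash
echo '{"motion":[[0, 0.007, 0, 0, 0, 0, 0], [0, 0.013, 0, 0, 0, 0, 0], [0, 0.013, 0, 0, 0, 0, 0]]}' | python3 steer.py |egrep 'tcp|force'
echo '{"motion":[[0, 0.003, 0, 0, 0, 0, 0], [0, 0.006, 0, 0, 0, 0, 0], [0, 0.006, 0, 0, 0, 0, 0]]}' | python3 steer.py|egrep 'tcp|force'
echo '{"motion":[[0, 0.001, 0, 0, 0, 0, 0], [0, 0.002, 0, 0, 0, 0, 0], [0, 0.002, 0, 0, 0, 0, 0]]}' | python3 steer.py|egrep 'tcp|force'
```

```text
tcp_pos: [0.5344, 0.0143, 0.0305]
wrist_force: [1.2, 0.5, -1.7]
gripper_force: 30.0
tcp_pos: [0.535, 0.0138, 0.0292]
wrist_force: [-7.5, 2.2, 1.3]
gripper_force: 30.0
tcp_pos: [0.5351, 0.0137, 0.0288]
wrist_force: [-10.2, 3.1, 2.0]
gripper_force: 30.0
```

```bash
echo '{"motion":[[0, 0.002, 0, 0, 0, 0, 0], [0, 0.004, 0, 0, 0, 0, 0], [0, 0.004, 0, 0, 0, 0, 0]]}' | python3 steer.py|egrep 'tcp|force'
echo '{"motion":[[0.8, 0, 0, 0, 0, 0, 0], [0.8, 0, 0, 0, 0, 0, 0], [0.8, 0, 0, -0.02, 0, 0, 0], [0.8, 0, 0, -0.06, 0, 0, 0], [0.8, -0.05, 0, -0.11, 0, 0, 0], [0.8, -0.1, 0, -0.16, 0, 0, 0], [0.8, -0.12, 0, -0.21, 0, 0, 0], [0.8, -0.12, 0, -0.21, 0, 0, 0]]}' | python3 steer.py >/dev/null
python3 -c "
from h import *
c=cap('wrist');im=c['pixels'][0:200,100:500];cv2.imwrite('pics/w6.png',cv2.resize(im[:,:,::-1],None,fx=2,fy=2))
go(.36,-.40,.25,-5.6)"
```

```text
tcp_pos: [0.5353, 0.0135, 0.0283]
wrist_force: [-17.5, 5.7, 7.1]
gripper_force: 30.0
shift [-0.0924  0.4011 -0.0028] rot [-0.19 -0.82  9.46] n 9 | tcp [0.4252 0.0064 0.2494] yaw 3.86 F [-1.9 -0.7  4.1] w 69.7 gf 0.0 t 15.7
```

View pics/w6.png

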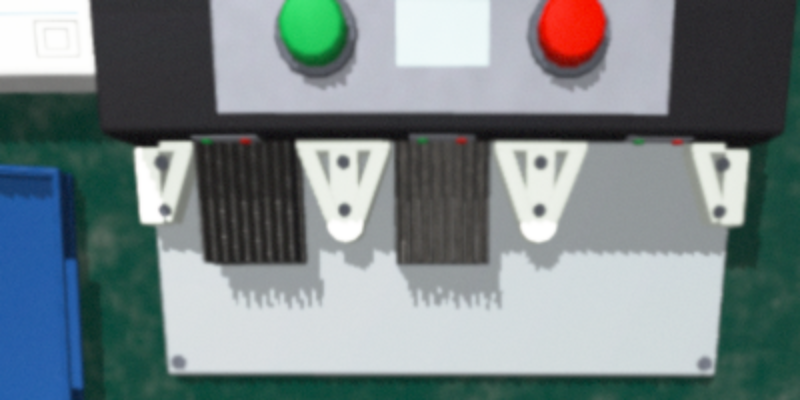

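Sinks in bays a and b have rear edges level at row ~262. Next sink.

```bash
echo '{"motion":[[0.8, -0.092, 0.401, -0.003, 0, 0, 9.46], [0.8, -0.092, 0.401, -0.003, 0, 0, 9.46], [0.8, -0.092, 0.401, -0.003, 0, 0, 9.46], [0.8, -0.092, 0.401, -0.003, 0, 0, 9.46], [0.8, -0.092, 0.401, -0.003, 0, 0, 9.46], [0.8, -0.092, 0.401, -0.003, 0, 0, 9.46], [0.8, -0.092, 0.401, -0.003, 0, 0, 9.46], [0.8, -0.092, 0.401, -0.003, 0, 0, 9.46]]}' | python3 steer.py >/dev/null
echo '{"motion":[[0.8, 0, 0, 0, 0, 0, 0], [0.8, 0, 0, 0, 0, 0, 0]]}' | python3 steer.py >/dev/null
python3 -c "
from h import *
sinks()
a=np.radians(-5.6);go(.450-.028*np.cos(a),-.457-.028*np.sin(a),.09,-5.6)"
```

```text
wrist (449.4, -460.1, 96.7, 47.1, -5.8, array([380., 120.]))
shift [0.0669 0.0593 0.1531] rot [ 0.   -0.02 -0.13] n 4 | tcp [ 0.3615 -0.3886  0.2431] yaw -5.73 F [-1.  -0.5 -0.2] w 70.0 gf 0.0 t 16.75
```

```bash
echo '{"motion":[[0.8, 0.067, 0.061, 0.153, 0, 0, 0], [0.8, 0.067, 0.061, 0.153, 0, 0, 0], [0.8, 0.067, 0.061, 0.153, 0, 0, 0], [0.8, 0.067, 0.061, 0.153, 0, 0, 0], [0.8, 0.067, 0.061, 0.153, 0, 0, 0], [0.8, 0.067, 0.061, 0.153, 0, 0, 0]]}' | python3 steer.py >/dev/null
python3 -c "
from h import *
a=np.radians(-5.7);go(.4498-.028*np.cos(a),-.4585-.028*np.sin(a),.018,-5.7)"
```

```text
shift [-0.0008  0.0013  0.0727] rot [0.02 0.01 0.16] n 2 | tcp [ 0.4229 -0.4545  0.0907] yaw -5.54 F [0.4 0.2 0.4] w 69.6 gf 0.0 t 17.35
```

```bash
echo '{"motion":[[0.8, -0.001, 0.001, 0.03, 0, 0, 0], [0.8, -0.001, 0.001, 0.073, 0, 0, 0], [0.8, -0.001, 0.001, 0.073, 0, 0, 0], [0, -0.001, 0.001, 0.073, 0, 0, 0], [0, -0.001, 0.001, 0.073, 0, 0, 0], [0, -0.001, 0.001, 0.073, 0, 0, 0], [0, -0.001, 0.001, 0.073, 0, 0, 0], [0, -0.001, 0.001, 0.073, 0, 0, 0]]}' | python3 steer.py |tail -2
python3 -c "
from h import *
go(.4538,-.3598,.020,8.8)"
echo '{"motion":[[0, 0, 0, -0.02, 0, 0, 0], [0, 0, 0, -0.055, 0, 0, 0], [0, 0, 0, -0.055, 0, 0, 0]]}' | python3 steer.py >/dev/null
python3 -c "
from h import *
h=O+.010*X-.1*Y; p=h-.113*X; print(h,p); go(*p,.077,3.75)"
```

```text
gripper_width: 0.571
gripper_force: 30.0
shift [ 0.0217 -0.1003 -0.0002] rot [  0.18  -0.19 -14.44] n 3 | tcp [ 0.4223 -0.4575  0.02  ] yaw -5.64 F [-0.8  1.1  6.7] w 49.7 gf 30.0 t 18.15
[ 0.568319 -0.084736] [ 0.4555563 -0.0921262]
shift [-0.004  -0.3679 -0.0018] rot [ 0.36 -0.45 -9.37] n 8 | tcp [ 0.4235 -0.4586  0.0773] yaw -5.62 F [ 1.9 -0.5 -2.1] w 49.4 gf 30.0 t 18.45
```

```bash
echo '{"motion":[[0, -0.004, -0.368, -0.002, 0, 0, -9.4], [0, -0.004, -0.368, -0.002, 0, 0, -9.4], [0, -0.004, -0.368, -0.002, 0, 0, -9.4], [0, -0.004, -0.368, -0.002, 0, 0, -9.4], [0, -0.004, -0.368, -0.002, 0, 0, -9.4], [0, -0.004, -0.368, -0.002, 0, 0, -9.4], [0, -0.004, -0.368, -0.002, 0, 0, -9.4], [0, -0.004, -0.368, -0.002, 0, 0, -9.4]]}' | python3 steer.py >/dev/null
echo '{"motion":[[0, 0.0, 0, 0, 0, 0, 0], [0, 0, 0, 0, 0, 0, 0], [0, 0, 0, 0, 0, 0, 0]]}' | python3 steer.py|tail -2
python3 -c "
from h import *
go(.4556,-.0921,.027,3.75)"
```

```text
gripper_width: 0.574
gripper_force: 30.0
shift [0.0027 0.0016 0.047 ] rot [-0.    0.05 -0.11] n 1 | tcp [ 0.4528 -0.0906  0.074 ] yaw 3.64 F [-0.1 -0.6 -1.8] w 49.9 gf 30.0 t 19.55
```

```bash
echo '{"motion":[[0, 0.003, 0.002, 0.025, 0, 0, -0.1], [0, 0.003, 0.002, 0.046, 0, 0, -0.1], [0, 0.003, 0.002, 0.046, 0, 0, -0.1]]}' | python3 steer.py >/dev/null
echo '{"motion":[[0, 0.02, 0, 0, 0, 0, 0], [0, 0.04, 0, 0, 0, 0, 0], [0, 0.055, 0, 0, 0, 0, 0], [0, 0.07, 0, 0, 0, 0, 0], [0, 0.07, 0, 0, 0, 0, 0]]}' | python3 steer.py|egrep 'tcp|force'
echo '{"motion":[[0, 0.006, 0, 0, 0, 0, 0], [0, 0.01, 0, 0, 0, 0, 0], [0, 0.01, 0, 0, 0, 0, 0]]}' | python3 steer.py|egrep 'tcp|force'
python3 -c "
from h import *
go(*(O-.018*X-.1*Y),.027,3.75)"
```

```text
tcp_pos: [0.5286, -0.0877, 0.029]
wrist_force: [0.7, 0.3, -2.7]
gripper_force: 30.0
tcp_pos: [0.5364, -0.0865, 0.0285]
wrist_force: [0.8, -0.3, -1.9]
gripper_force: 30.0
shift [0.0039 0.0003 0.0015] rot [ 0.   -0.02  0.06] n 1 | tcp [ 0.5364 -0.0865  0.0285] yaw 3.81 F [ 0.8 -0.3 -1.9] w 49.6 gf 30.0 t 20.65
```

```bash
echo '{"motion":[[0, 0.003, 0, 0, 0, 0, 0], [0, 0.006, 0, 0, 0, 0, 0], [0, 0.006, 0, 0, 0, 0, 0]]}' | python3 steer.py|egrep 'tcp|force'
echo '{"motion":[[0, 0.002, 0, 0, 0, 0, 0], [0, 0.004, 0, 0, 0, 0, 0], [0, 0.004, 0, 0, 0, 0, 0]]}' | python3 steer.py|egrep 'tcp|force'
echo '{"motion":[[0, 0.001, 0, 0, 0, 0, 0], [0, 0.002, 0, 0, 0, 0, 0], [0, 0.002, 0, 0, 0, 0, 0]]}' | python3 steer.py|egrep 'tcp|force'
```

```text
tcp_pos: [0.5394, -0.0862, 0.0274]
wrist_force: [-5.1, -0.8, -2.7]
gripper_force: 30.0
tcp_pos: [0.5394, -0.0864, 0.0267]
wrist_force: [-11.9, -0.1, 1.7]
gripper_force: 30.0
tcp_pos: [0.5395, -0.0865, 0.0263]
wrist_force: [-14.4, -0.4, 3.1]
gripper_force: 30.0
```

```bash
echo '{"motion":[[0.8, 0, 0, 0, 0, 0, 0], [0.8, 0, 0, 0, 0, 0, 0], [0.8, 0, 0, -0.02, 0, 0, 0], [0.8, 0, 0, -0.06, 0, 0, 0], [0.8, -0.05, 0, -0.11, 0, 0, 0], [0.8, -0.1, -0.04, -0.16, 0, 0, 0], [0.8, -0.12, -0.09, -0.21, 0, 0, 0], [0.8, -0.12, -0.09, -0.21, 0, 0, 0]]}' | python3 steer.py >/dev/null
echo '{"motion":[[0, 0, 0, 0, 0, 0, 0], [0, 0, 0, 0, 0, 0, 0]]}' | python3 steer.py >/dev/null
python3 -c "
from h import *
c=cap('wrist');im=c['pixels'][0:240,100:500];cv2.imwrite('pics/w7.png',cv2.resize(im[:,:,::-1],None,fx=2,fy=2))
i=c['pixels'].astype(int);R,G,B=i[...,0],i[...,1],i[...,2]
for m in [(G>R+50)&(G>B+30),(R>G+80)&(R>B+80)]:
    k=max(cv2.findContours((m&(np.arange(480)[:,None]<100)).astype(np.uint8),0,1)[0],key=cv2.contourArea);(x,y),q=cv2.minEnclosingCircle(k);print(x,y,q,world(c,[x,y],.08))
go(.599,.073,.13,3.75)"
```

```text
227.3103485107422 16.517240524291992 20.018667221069336 [[0.59935636 0.07145678 0.08      ]]
364.5 16.75 19.76907730102539 [[ 0.606244   -0.03717486  0.08      ]]
shift [ 0.1715 -0.0758  0.0957] rot [-0.05 -0.16  0.11] n 5 | tcp [ 0.4327 -0.0143  0.2252] yaw 3.86 F [ 0.  -0.3 -1.5] w 57.1 gf 0.0 t 22.6
```

View pics/w7.png

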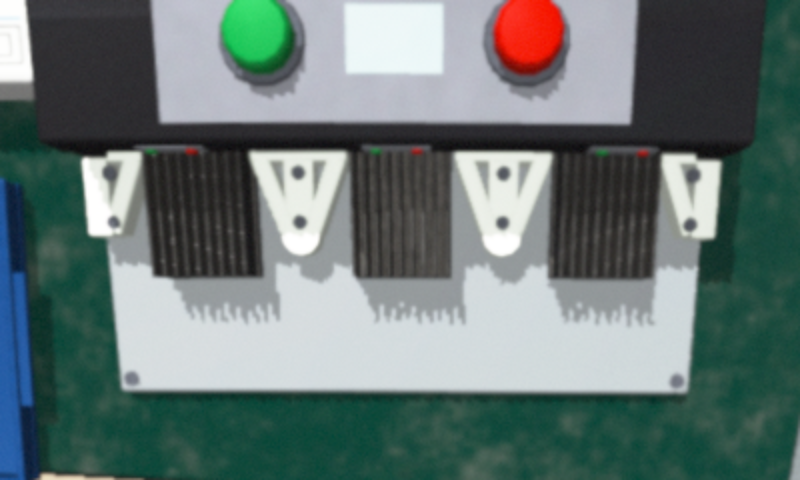

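All three rear edges are level at row ~277, parallel to the plate edge. Now to the green key (crop (258,33)).

```bash
echo '{"motion":[[0, 0.1, -0.075, 0.03, 0, 0, 0], [0, 0.1715, -0.075, 0.06, 0, 0, 0], [0, 0.1715, -0.075, 0.096, 0, 0, 0], [0, 0.1715, -0.075, 0.096, 0, 0, 0], [0, 0.1715, -0.075, 0.096, 0, 0, 0], [0, 0.1715, -0.075, 0.096, 0, 0, 0], [0, 0.1715, -0.075, 0.096, 0, 0, 0], [0, 0.1715, -0.075, 0.096, 0, 0, 0]]}' | python3 steer.py >/dev/null
python3 -c "
from h import *
go(.599,.0725,.084,3.75)"
```

```text
shift [ 0.0012 -0.0015  0.0459] rot [-0.02 -0.1   0.04] n 1 | tcp [0.5978 0.0709 0.1299] yaw 3.79 F [-0.4 -0.9  1.2] w 1.4 gf 0.0 t 23.4
```

```bash
echo '{"motion":[[0, 0.001, -0.001, 0.02, 0, 0, 0], [0, 0.001, -0.001, 0.04, 0, 0, 0], [0, 0.001, -0.001, 0.044, 0, 0, 0], [0, 0.001, -0.001, 0.044, 0, 0, 0], [0, 0.001, -0.001, 0.044, 0, 0, 0]]}' | python3 steer.py |egrep 'tcp|wrist'
echo '{"motion":[[0, 0, 0, 0.001, 0, 0, 0], [0, 0, 0, 0.002, 0, 0, 0], [0, 0, 0, 0.003, 0, 0, 0], [0, 0, 0, 0.004, 0, 0, 0], [0, 0, 0, 0.004, 0, 0, 0]]}' | python3 steer.py|egrep 'tcp|wrist'
```

```text
tcp_pos: [0.5997, 0.0727, 0.0864]
wrist_force: [0.2, 1.0, -0.3]
tcp_pos: [0.5991, 0.0726, 0.0806]
wrist_force: [0.1, 0.3, 0.5]
```

```bash
echo '{"motion":[[0, 0, 0, 0.001, 0, 0, 0], [0, 0, 0, 0.001, 0, 0, 0], [0, 0, 0, 0.001, 0, 0, 0]]}' | python3 steer.py|egrep 'tcp|wrist'
echo '{"motion":[[0, 0, 0, 0.001, 0, 0, 0], [0, 0, 0, 0.001, 0, 0, 0], [0, 0, 0, 0.001, 0, 0, 0]]}' | python3 steer.py|egrep 'tcp|wrist'
echo '{"motion":[[0, 0, 0, 0.001, 0, 0, 0], [0, 0, 0, 0.001, 0, 0, 0], [0, 0, 0, 0.001, 0, 0, 0]]}' | python3 steer.py|egrep 'tcp|wrist'
```

```text
tcp_pos: [0.5991, 0.0726, 0.0799]
wrist_force: [-0.5, -0.3, 3.6]
tcp_pos: [0.5991, 0.0726, 0.079]
wrist_force: [-1.4, 0.8, 4.2]
tcp_pos: [0.5991, 0.0726, 0.078]
wrist_force: [-1.6, 0.9, 5.4]
```

```bash
echo '{"motion":[[0, 0, 0, 0.001, 0, 0, 0], [0, 0, 0, 0.001, 0, 0, 0], [0, 0, 0, 0.001, 0, 0, 0]]}' | python3 steer.py|egrep 'tcp|wrist'
echo '{"motion":[[0, 0, 0, 0.001, 0, 0, 0], [0, 0, 0, 0.001, 0, 0, 0], [0, 0, 0, 0.001, 0, 0, 0]]}' | python3 steer.py|egrep 'tcp|wrist'
```

```text
tcp_pos: [0.5991, 0.0726, 0.0766]
wrist_force: [-1.1, -0.4, 2.9]
tcp_pos: [0.5991, 0.0726, 0.0755]
wrist_force: [-0.9, 0.6, 2.6]
```

Click felt: force dropped from 5.4 to 2.6 N at about 4.5 mm travel. Letting up and waiting.

```bash
echo '{"motion":[[0, 0, 0, -0.01, 0, 0, 0], [0, 0, 0, -0.03, 0, 0, 0], [0, 0, 0, -0.06, 0, 0, 0], [0, 0, 0, -0.10, 0, 0, 0], [0, -0.05, 0, -0.14, 0, 0, 0], [0, -0.10, 0, -0.14, 0, 0, 0], [0, -0.15, 0, -0.14, 0, 0, 0], [0, -0.17, 0, -0.14, 0, 0, 0]]}' | python3 steer.py|egrep 'time'
for i in 1 2 3 4 5 6; do echo '{"motion":[[0.75, 0, 0, 0, 0, 0, 0], [0.75, 0, 0, 0, 0, 0, 0], [0.75, 0, 0, 0, 0, 0, 0], [0.75, 0, 0, 0, 0, 0, 0], [0.75, 0, 0, 0, 0, 0, 0], [0.75, 0, 0, 0, 0, 0, 0], [0.75, 0, 0, 0, 0, 0, 0], [0.75, 0, 0, 0, 0, 0, 0]]}' | python3 steer.py|egrep 'time'; done
python3 -c "
from h import *
c=cap('wrist');im=c['pixels'][0:240,:];cv2.imwrite('pics/w8.png',im[:,:,::-1])
R,G,B=[c['pixels'][...,i].astype(int) for i in range(3)]
m=(G>R+50)&(G>B+30)&(np.arange(480)[:,None]<150)
print(blobs(c,m,.08,30))
m=(B>R+40)&(B>G+30)&(np.arange(480)[:,None]<250)
go(*(O-.018*X+.1*Y),.10,3.75)"
```

```text
time_s: 26.7
time_s: 27.5
time_s: 28.3
time_s: 29.1
time_s: 29.9
time_s: 30.7
time_s: 31.5
[(595.8, 72.0, 27.3, 21.4, -86.2, array([320.,  13.]))]
shift [ 0.1011 -0.0451  0.1156] rot [0.   0.   0.08] n 4 | tcp [0.4294 0.0613 0.2156] yaw 3.83 F [-0.2  0.2 -0.6] w 65.2 gf 0.0 t 31.55
```

View pics/w8.png

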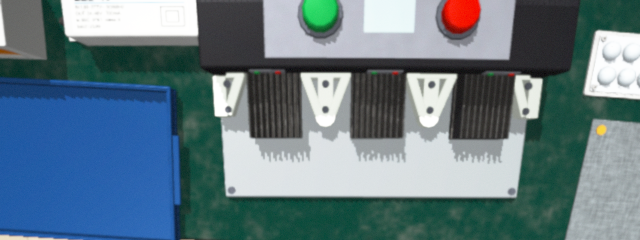

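Key back up (320,13), sinks unmoved through 4.8 s of waiting. Pulling out bay a.

```bash
echo '{"motion":[[0.75, 0.05, -0.045, 0.03, 0, 0, 0], [0.75, 0.10, -0.045, 0.05, 0, 0, 0], [0.75, 0.10, -0.045, 0.09, 0, 0, 0], [0.75, 0.10, -0.045, 0.115, 0, 0, 0], [0.75, 0.10, -0.045, 0.115, 0, 0, 0], [0.75, 0.10, -0.045, 0.115, 0, 0, 0], [0.75, 0.10, -0.045, 0.115, 0, 0, 0]]}' | python3 steer.py >/dev/null
python3 -c "
from h import *
go(*(O-.020*X+.1*Y),.028,3.75)"
```

```text
shift [-0.0022  0.0004  0.0748] rot [-0.07 -0.22  0.11] n 2 | tcp [0.5272 0.1133 0.1028] yaw 3.86 F [-0.2 -0.1  0.2] w 65.2 gf 0.0 t 32.25
```

```bash
echo '{"motion":[[0.75, -0.002, 0, 0.03, 0, 0, 0], [0.75, -0.002, 0, 0.06, 0, 0, 0], [0.75, -0.002, 0, 0.075, 0, 0, 0], [0.75, -0.002, 0, 0.075, 0, 0, 0], [0, -0.002, 0, 0.075, 0, 0, 0], [0, -0.002, 0, 0.075, 0, 0, 0], [0, -0.002, 0, 0.075, 0, 0, 0], [0, -0.002, 0, 0.075, 0, 0, 0]]}' | python3 steer.py |egrep 'tcp|force'
echo '{"motion":[[0, 0, 0, 0, 0, 0, 0], [0, -0.02, 0, 0, 0, 0, 0], [0, -0.045, 0, 0, 0, 0, 0], [0, -0.07, 0, 0, 0, 0, 0], [0, -0.09, 0, 0, 0, 0, 0], [0, -0.09, 0, 0, 0, 0, 0]]}' | python3 steer.py|egrep 'tcp|force'
python3 -c "
from h import *
go(.4396,.275,.077,0.8)"
```

```text
tcp_pos: [0.5249, 0.113, 0.0272]
wrist_force: [-1.2, -0.3, 7.4]
gripper_force: 30.0
tcp_pos: [0.4331, 0.1069, 0.0272]
wrist_force: [-5.3, 2.4, 10.8]
gripper_force: 30.0
shift [ 0.0179 -0.1673 -0.0497] rot [-0.05 -0.05  3.11] n 4 | tcp [0.4331 0.1069 0.0272] yaw 3.91 F [-5.3  2.4 10.8] w 49.9 gf 30.0 t 33.65
```

```bash
echo '{"motion":[[0, 0, 0, -0.02, 0, 0, 0], [0, 0, 0, -0.05, 0, 0, 0], [0, 0, 0, -0.05, 0, 0, 0]]}' | python3 steer.py >/dev/null
python3 -c "
from h import *
go(.4396,.445,.077,0.8)
c=cap('wrist');R,G,B=[c['pixels'][...,i].astype(int) for i in range(3)]
m=(B>R+40)&(B>G+30)
print(blobs(c,m,.016,300))
c=cap('top');R,G,B=[c['pixels'][...,i].astype(int) for i in range(3)]
m=(B>R+40)&(B>G+30)&(np.arange(640)[None]<262)&(np.arange(640)[None]>160)
for v in (250,255,260,265,270,275,280,286): q=np.where(m[v])[0]; print(v,world(c,[[q.min(),v],[q.max(),v]],.016)[:,:2].round(3).tolist())"
```

```text
shift [ 0.0257 -0.3359  0.0032] rot [-0.22 -0.4   3.08] n 7 | tcp [0.4367 0.1081 0.0788] yaw 3.88 F [ 0.3 -0.1 -2.2] w 49.5 gf 30.0 t 33.95
[(471.9, 267.5, 150.6, 121.5, 0.0, array([ 95., 159.]))]
250 [[0.523, 0.506], [0.526, 0.217]]
255 [[0.506, 0.505], [0.509, 0.217]]
260 [[0.489, 0.512], [0.492, 0.21]]
265 [[0.472, 0.511], [0.476, 0.21]]
270 [[0.455, 0.511], [0.459, 0.233]]
275 [[0.439, 0.51], [0.442, 0.233]]
280 [[0.422, 0.503], [0.426, 0.246]]
286 [[0.402, 0.506], [0.405, 0.272]]
```

```bash
echo '{"motion":[[0, 0.026, -0.336, 0.003, 0, 0, 3.1], [0, 0.026, -0.336, 0.003, 0, 0, 3.1], [0, 0.026, -0.336, 0.003, 0, 0, 3.1], [0, 0.026, -0.336, 0.003, 0, 0, 3.1], [0, 0.026, -0.336, 0.003, 0, 0, 3.1], [0, 0.026, -0.336, 0.003, 0, 0, 3.1], [0, 0.026, -0.336, 0.003, 0, 0, 3.1], [0, 0.026, -0.336, 0.003, 0, 0, 3.1]]}' | python3 steer.py >/dev/null
echo '{"motion":[[0, 0, 0, 0, 0, 0, 0], [0, 0, 0, 0, 0, 0, 0], [0, 0, 0, 0, 0, 0, 0]]}' | python3 steer.py|tail -2
python3 -c "
from h import *
go(.4396,.445,.0237,0.8)"
```

```text
gripper_width: 0.569
gripper_force: 30.0
shift [ 0.0019 -0.003   0.0483] rot [ 0.08  0.06 -0.15] n 1 | tcp [0.4378 0.442  0.072 ] yaw 0.65 F [-0.1  0.2 -2.9] w 49.5 gf 30.0 t 35.15
```

```bash
echo '{"motion":[[0, 0.002, -0.003, 0.02, 0, 0, 0], [0, 0.002, -0.003, 0.036, 0, 0, 0], [0, 0.002, -0.003, 0.044, 0, 0, 0], [0, 0.002, -0.003, 0.048, 0, 0, 0], [0, 0.002, -0.003, 0.048, 0, 0, 0]]}' | python3 steer.py |egrep 'tcp|force'
echo '{"motion":[[0.7, 0, 0, 0, 0, 0, 0], [0.7, 0, 0, 0, 0, 0, 0], [0.7, 0, 0, -0.02, 0, 0, 0], [0.7, 0, 0, -0.06, 0, 0, 0], [0.7, 0, 0, -0.11, 0, 0, 0], [0.7, 0, 0, -0.14, 0, 0, 0]]}' | python3 steer.py|egrep 'tcp|force'
python3 -c "
from h import *
sinks('wrist',z=.032,zlo=.012,box=(.38,.56,.2,.52),thr=60)
go(*(O-.020*X),.15,3.75)"
```

```text
tcp_pos: [0.44, 0.4462, 0.0245]
wrist_force: [-0.2, 0.1, -1.5]
gripper_force: 30.0
tcp_pos: [0.4412, 0.4482, 0.1701]
wrist_force: [0.9, 0.6, 0.4]
gripper_force: 0.0
wrist (471.0, 432.3, 94.1, 15.9, -0.1, array([344., 187.]))
wrist (471.4, 459.5, 92.4, 17.2, -0.1, array([306., 189.]))
shift [0.0824 0.4385 0.0206] rot [-0.69 -0.65 -2.92] n 9 | tcp [0.4429 0.4501 0.1751] yaw 0.82 F [1.1 0.1 4.6] w 60.9 gf 0.0 t 36.3
```

```bash
echo '{"motion":[[0.75, 0.082, 0.438, 0.02, 0, 0, -2.9], [0.75, 0.082, 0.438, 0.02, 0, 0, -2.9], [0.75, 0.082, 0.438, 0.02, 0, 0, -2.9], [0.75, 0.082, 0.438, 0.02, 0, 0, -2.9], [0.75, 0.082, 0.438, 0.02, 0, 0, -2.9], [0.75, 0.082, 0.438, 0.02, 0, 0, -2.9], [0.75, 0.082, 0.438, 0.02, 0, 0, -2.9], [0.75, 0.082, 0.438, 0.02, 0, 0, -2.9]]}' | python3 steer.py >/dev/null
echo '{"motion":[[0.75, 0, 0, 0, 0, 0, 0], [0.75, 0, 0, 0, 0, 0, 0]]}' | python3 steer.py >/dev/null
python3 -c "
from h import *
go(*(O-.020*X),.06,3.75)"
```

```text
shift [0.0105 0.0415 0.0872] rot [-0.03 -0.08 -0.27] n 2 | tcp [0.5187 0.0538 0.1472] yaw 3.48 F [ 0.4  0.9 -0. ] w 65.3 gf 0.0 t 37.3
```

```bash
echo '{"motion":[[0.75, 0.010, 0.041, 0, 0, 0, -0.2], [0.75, 0.010, 0.041, 0.03, 0, 0, -0.2], [0.75, 0.010, 0.041, 0.06, 0, 0, -0.2], [0.75, 0.010, 0.041, 0.086, 0, 0, -0.2], [0.75, 0.010, 0.041, 0.086, 0, 0, -0.2], [0.75, 0.010, 0.041, 0.086, 0, 0, -0.2]]}' | python3 steer.py >/dev/null
python3 -c "
from h import *
go(*(O-.020*X),.028,3.75)
c=cap('side');im=c['pixels'][170:300,260:400];cv2.imwrite('pics/s9.png',cv2.resize(im[:,:,::-1],None,fx=5,fy=4.5))"
```

```text
shift [0.     0.0028 0.0333] rot [ 0.02 -0.05  0.22] n 1 | tcp [0.5316 0.0158 0.0613] yaw 3.97 F [0.3 0.2 0.5] w 65.3 gf 0.0 t 37.9
```

View pics/s9.png

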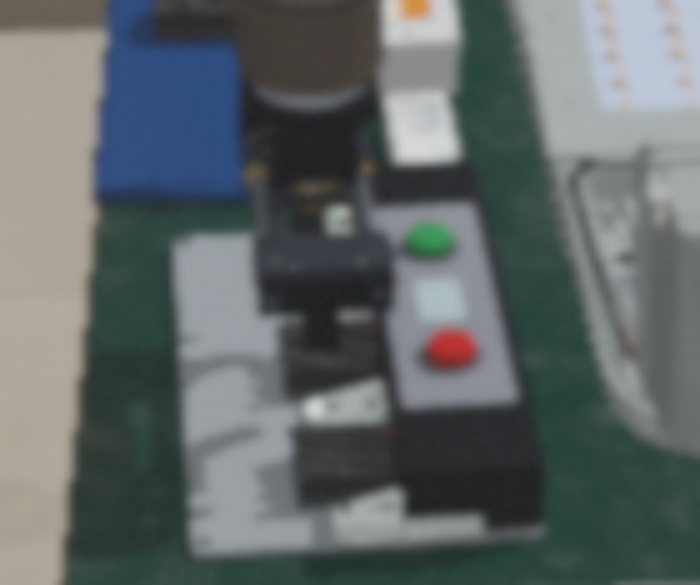

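The gripper straddles the bay b sink at (330,350); bay c sink still in place at (345,460).

```bash
echo '{"motion":[[0.75, 0, 0.002, 0.015, 0, 0, 0.2], [0.75, 0, 0.002, 0.033, 0, 0, 0.2], [0.75, 0, 0.002, 0.033, 0, 0, 0.2], [0, 0, 0.002, 0.033, 0, 0, 0.2], [0, 0, 0.002, 0.033, 0, 0, 0.2], [0, 0, 0.002, 0.033, 0, 0, 0.2], [0, 0, 0.002, 0.033, 0, 0, 0.2], [0, 0, 0.002, 0.033, 0, 0, 0.2]]}' | python3 steer.py |egrep 'tcp|force'
echo '{"motion":[[0, 0, 0, 0, 0, 0, 0], [0, -0.02, 0, 0, 0, 0, 0], [0, -0.045, 0, 0, 0, 0, 0], [0, -0.07, 0, 0, 0, 0, 0], [0, -0.09, 0, 0, 0, 0, 0], [0, -0.09, 0, 0, 0, 0, 0]]}' | python3 steer.py|egrep 'tcp|force'
echo '{"motion":[[0, 0, 0, -0.02, 0, 0, 0], [0, 0, 0, -0.05, 0, 0, 0], [0, 0, 0, -0.05, 0, 0, 0]]}' | python3 steer.py >/dev/null
python3 -c "
from h import *
go(.4396,.361,.077,0.8)"
```

```text
tcp_pos: [0.5319, 0.013, 0.0289]
wrist_force: [-1.5, 1.4, 6.8]
gripper_force: 30.0
tcp_pos: [0.4397, 0.0068, 0.0289]
wrist_force: [-7.0, 3.3, 11.4]
gripper_force: 30.0
shift [ 0.0185 -0.3529  0.0041] rot [-0.1  -0.38  2.86] n 8 | tcp [0.4437 0.0076 0.0804] yaw 3.66 F [ 1.4  0.6 -2.8] w 49.6 gf 30.0 t 39.65
```

```bash
echo '{"motion":[[0, 0.018, -0.353, 0.004, 0, 0, 2.9], [0, 0.018, -0.353, 0.004, 0, 0, 2.9], [0, 0.018, -0.353, 0.004, 0, 0, 2.9], [0, 0.018, -0.353, 0.004, 0, 0, 2.9], [0, 0.018, -0.353, 0.004, 0, 0, 2.9], [0, 0.018, -0.353, 0.004, 0, 0, 2.9], [0, 0.018, -0.353, 0.004, 0, 0, 2.9], [0, 0.018, -0.353, 0.004, 0, 0, 2.9]]}' | python3 steer.py >/dev/null
echo '{"motion":[[0, 0, 0, 0, 0, 0, 0], [0, 0, 0, 0, 0, 0, 0], [0, 0, 0, 0, 0, 0, 0]]}' | python3 steer.py|tail -2
python3 -c "
from h import *
go(.4396,.361,.0253,0.8)"
```

```text
gripper_width: 0.566
gripper_force: 30.0
shift [ 0.0031 -0.0026  0.0476] rot [ 0.1   0.09 -0.17] n 1 | tcp [0.4366 0.3585 0.0729] yaw 0.63 F [-0.4  0.3 -2.4] w 49.2 gf 30.0 t 40.75
```

```bash
echo '{"motion":[[0, 0.003, -0.003, 0.02, 0, 0, 0], [0, 0.003, -0.003, 0.036, 0, 0, 0], [0, 0.003, -0.003, 0.044, 0, 0, 0], [0, 0.003, -0.003, 0.048, 0, 0, 0], [0, 0.003, -0.003, 0.048, 0, 0, 0]]}' | python3 steer.py |egrep 'tcp|force'
echo '{"motion":[[0.7, 0, 0, 0, 0, 0, 0], [0.7, 0, 0, 0, 0, 0, 0], [0.7, 0, 0, -0.02, 0, 0, 0], [0.7, 0, 0, -0.06, 0, 0, 0], [0.7, 0, 0, -0.11, 0, 0, 0], [0.7, 0, 0, -0.13, 0, 0, 0], [0.7, 0, 0, -0.13, 0, 0, 0]]}' | python3 steer.py|egrep 'tcp|force'
python3 -c "
from h import *
sinks('wrist',z=.032,zlo=.012,box=(.38,.56,.2,.52),thr=60)
go(*(O-.021*X-.1*Y),.15,3.75)"
```

```text
tcp_pos: [0.4401, 0.3629, 0.0259]
wrist_force: [1.0, -0.3, -2.1]
gripper_force: 30.0
tcp_pos: [0.4418, 0.3658, 0.1611]
wrist_force: [-0.0, -0.4, -0.5]
gripper_force: 0.0
wrist (471.1, 352.2, 93.2, 21.5, 1.0, array([341., 197.]))
wrist (470.8, 379.4, 93.3, 12.6, 1.0, array([305., 196.]))
wrist (470.5, 443.3, 97.0, 49.0, 0.0, array([228., 194.]))
shift [0.091  0.4525 0.0064] rot [-0.28 -0.21 -3.01] n 10 | tcp [0.4405 0.3645 0.1583] yaw 0.74 F [ 0.4  0.4 -0.7] w 60.7 gf 0.0 t 42.0
```

```bash
echo '{"motion":[[0.75, 0.091, 0.453, 0.005, 0, 0, -3], [0.75, 0.091, 0.453, 0.005, 0, 0, -3], [0.75, 0.091, 0.453, 0.005, 0, 0, -3], [0.75, 0.091, 0.453, 0.005, 0, 0, -3], [0.75, 0.091, 0.453, 0.005, 0, 0, -3], [0.75, 0.091, 0.453, 0.005, 0, 0, -3], [0.75, 0.091, 0.453, 0.005, 0, 0, -3], [0.75, 0.091, 0.453, 0.005, 0, 0, -3]]}' | python3 steer.py >/dev/null
echo '{"motion":[[0.75, 0, 0, 0, 0, 0, 0], [0.75, 0, 0, 0, 0, 0, 0]]}' | python3 steer.py >/dev/null
python3 -c "
from h import *
go(*(O-.020*X-.1*Y),.06,3.75)"
```

```text
shift [0.0122 0.0585 0.0899] rot [ 0.01  0.15 -0.2 ] n 3 | tcp [ 0.5228 -0.0291  0.1499] yaw 3.55 F [ 1.1  0.6 -0.2] w 65.2 gf 0.0 t 43.0
```

```bash
echo '{"motion":[[0.75, 0.012, 0.048, 0, 0, 0, -0.2], [0.75, 0.012, 0.058, 0.03, 0, 0, -0.2], [0.75, 0.012, 0.058, 0.06, 0, 0, -0.2], [0.75, 0.012, 0.058, 0.089, 0, 0, -0.2], [0.75, 0.012, 0.058, 0.089, 0, 0, -0.2], [0.75, 0.012, 0.058, 0.089, 0, 0, -0.2]]}' | python3 steer.py >/dev/null
python3 -c "
from h import *
go(*(O-.020*X-.1*Y),.028,3.75)"
```

```text
shift [-0.0012  0.0029  0.0343] rot [0.03 0.06 0.32] n 1 | tcp [ 0.5394 -0.0837  0.0623] yaw 4.07 F [-0.2  0.   0.3] w 65.2 gf 0.0 t 43.6
```

```bash
echo '{"motion":[[0.75, -0.001, 0.002, 0.015, 0, 0, 0.2], [0.75, -0.001, 0.002, 0.034, 0, 0, 0.2], [0.75, -0.001, 0.002, 0.034, 0, 0, 0.2], [0, -0.001, 0.002, 0.034, 0, 0, 0.2], [0, -0.001, 0.002, 0.034, 0, 0, 0.2], [0, -0.001, 0.002, 0.034, 0, 0, 0.2], [0, -0.001, 0.002, 0.034, 0, 0, 0.2], [0, -0.001, 0.002, 0.034, 0, 0, 0.2]]}' | python3 steer.py |egrep 'tcp|force'
echo '{"motion":[[0, 0, 0, 0, 0, 0, 0], [0, -0.02, 0, 0, 0, 0, 0], [0, -0.045, 0, 0, 0, 0, 0], [0, -0.07, 0, 0, 0, 0, 0], [0, -0.09, 0, 0, 0, 0, 0], [0, -0.09, 0, 0, 0, 0, 0]]}' | python3 steer.py|egrep 'tcp|force'
echo '{"motion":[[0, 0, 0, -0.02, 0, 0, 0], [0, 0, 0, -0.05, 0, 0, 0], [0, 0, 0, -0.05, 0, 0, 0]]}' | python3 steer.py >/dev/null
python3 -c "
from h import *
go(.4396,.277,.077,0.8)"
```

```text
tcp_pos: [0.5395, -0.0867, 0.0297]
wrist_force: [-1.1, 2.1, 7.0]
gripper_force: 30.0
tcp_pos: [0.4472, -0.0929, 0.0296]
wrist_force: [-4.8, 2.3, 11.1]
gripper_force: 30.0
shift [ 0.0126 -0.3696  0.0043] rot [-0.01 -0.39  2.96] n 8 | tcp [ 0.4512 -0.0926  0.0812] yaw 3.76 F [ 0.4  0.  -2.5] w 49.4 gf 30.0 t 45.3
```

```bash
echo '{"motion":[[0, 0.013, -0.370, 0.004, 0, 0, 2.9], [0, 0.013, -0.370, 0.004, 0, 0, 2.9], [0, 0.013, -0.370, 0.004, 0, 0, 2.9], [0, 0.013, -0.370, 0.004, 0, 0, 2.9], [0, 0.013, -0.370, 0.004, 0, 0, 2.9], [0, 0.013, -0.370, 0.004, 0, 0, 2.9], [0, 0.013, -0.370, 0.004, 0, 0, 2.9], [0, 0.013, -0.370, 0.004, 0, 0, 2.9]]}' | python3 steer.py >/dev/null
echo '{"motion":[[0, 0, 0, 0, 0, 0, 0], [0, 0, 0, 0, 0, 0, 0], [0, 0, 0, 0, 0, 0, 0]]}' | python3 steer.py|tail -2
python3 -c "
from h import *
go(.4396,.277,.0261,0.8)"
```

```text
gripper_width: 0.565
gripper_force: 30.0
shift [ 0.0028 -0.0016  0.0473] rot [ 0.11  0.12 -0.07] n 1 | tcp [0.4369 0.2754 0.0735] yaw 0.73 F [-0.5 -0.7 -3. ] w 49.2 gf 30.0 t 46.4
```

```bash
echo '{"motion":[[0, 0.003, -0.002, 0.02, 0, 0, 0], [0, 0.003, -0.002, 0.036, 0, 0, 0], [0, 0.003, -0.002, 0.044, 0, 0, 0], [0, 0.003, -0.002, 0.047, 0, 0, 0], [0, 0.003, -0.002, 0.047, 0, 0, 0]]}' | python3 steer.py |egrep 'tcp|force'
echo '{"motion":[[0.7, 0, 0, 0, 0, 0, 0], [0.7, 0, 0, 0, 0, 0, 0], [0.7, 0, 0, -0.02, 0, 0, 0], [0.7, 0, 0, -0.06, 0, 0, 0], [0.7, 0, 0, -0.11, 0, 0, 0], [0.7, 0, 0, -0.16, 0, 0, 0], [0.7, -0.03, 0.05, -0.21, 0, 0, 0], [0.7, -0.03, 0.09, -0.24, 0, 0, 0]]}' | python3 steer.py|egrep 'tcp|force'
echo '{"motion":[[0.7, 0, 0, 0, 0, 0, 0], [0.7, 0, 0, 0, 0, 0, 0], [0.7, 0, 0, 0, 0, 0, 0]]}' | python3 steer.py|tail -2
python3 -c "
from h import *
save(sinks('wrist',z=.032,zlo=.012,box=(.38,.56,.2,.52),thr=60),'w10.png')"
```

```text
tcp_pos: [0.4407, 0.2787, 0.0273]
wrist_force: [0.2, -0.5, -2.1]
gripper_force: 30.0
tcp_pos: [0.4145, 0.2083, 0.2543]
wrist_force: [1.0, -0.7, -0.5]
gripper_force: 0.0
gripper_width: 0.701
gripper_force: 0.0
wrist (469.8, 276.8, 94.7, 47.2, 0.6, array([256., 159.]))
wrist (470.1, 358.9, 95.0, 51.2, 0.7, array([179., 158.]))
wrist (470.4, 439.3, 95.6, 55.5, 0.0, array([105., 157.]))
```

View pics/w10.png

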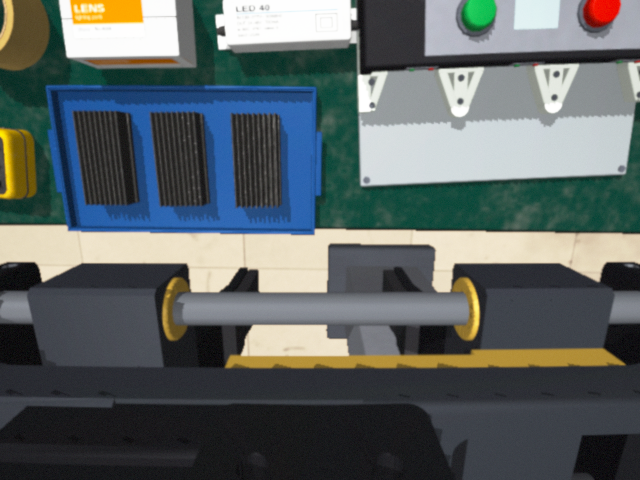

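All three sinks lie flat and side by side in the tray at (105,157), (179,158) and (256,159); bystanders are undisturbed and the nest is empty.

```bash
python3 -c "
from station import r, optics, job, sense
print(job.finish_job())"
```

```text
the job is handed in; nothing more can be done
None
```

The job is handed in: all three heat sinks were pushed home, the green key was pressed to its click (force drop felt at about 4.5 mm, no lamp change seen), they stayed home over four seconds, and they now lie fins up, side by side, in the blue tray.

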